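# Clear the repair bench: punches into the pot, socket rack onto the keeper peg

## Task

Clear up the bench after the repair: lift the lid off the steel pot by its knob and lay it flat, knob up, on the bench beside the pot, then stand every punch in the pot (either end up), and hang the socket rack by its hole on the peg, pushed in past the keeper flap so that the flap drops shut behind it. Leave the other things on the bench where they are.

Things in the scene. Friction and masses are not known exactly. Their poses are not given: they have to be found in the camera images.
- tin: plain steel tool pot, fixed to the bench, 100 mm tall, outside diameter 86 mm, inside diameter 80 mm, floor 5 mm thick; origin: centre of its underside on the bench, z up
- tin_mouth (a point): centre of the pot's mouth, at rim height (100 mm above the bench)
- lid: loose steel lid (90 g) on the pot: plug 74 mm diameter x 6 mm below a disc 94 mm diameter x 5 mm, on it a black knob 22 mm diameter x 25 mm tall; origin: centre of the plug's underside, z up through the knob; the knob spans 11 to 36 mm above the origin. On the pot the origin is 94 mm above the bench
- punch1: steel pin punch, lying on the bench at the start, 160 mm long, 12 x 12 mm square bar (about 0.1 kg) whose last 35 mm at the -x end taper to a 6 mm point; origin: middle of its length, on its underside, x axis along its length. May be absent (2 or 3 of the four are there)
- punch2: steel pin punch, lying on the bench at the start, 160 mm long, 12 x 12 mm square bar (about 0.1 kg) whose last 35 mm at the -x end taper to a 6 mm point; origin: middle of its length, on its underside, x axis along its length. May be absent (2 or 3 of the four are there)
- punch3: steel pin punch, lying on the bench at the start, 160 mm long, 12 x 12 mm square bar (about 0.1 kg) whose last 35 mm at the -x end taper to a 6 mm point; origin: middle of its length, on its underside, x axis along its length. May be absent (2 or 3 of the four are there)
- punch4: steel pin punch, lying on the bench at the start, 160 mm long, 12 x 12 mm square bar (about 0.1 kg) whose last 35 mm at the -x end taper to a 6 mm point; origin: middle of its length, on its underside, x axis along its length. May be absent (2 or 3 of the four are there)
- rack: plywood socket rack (about 0.2 kg) standing on the bench: foot 60 (x) x 120 (y) x 8 mm, on its middle an upright plate 12 mm thick (x), 120 mm wide (y), with a hanging hole in the middle near its top; sockets up to 28 mm high stand on the foot either side of the plate, within 30 mm of the middle in y. Origin: centre of the foot's underside, z up; same front and back
- rack_shoulder (a point): middle of the top of one flat shoulder of the rack's plate, 40 mm to +y of the rack's middle, 85 mm above its origin; the other shoulder is the same at -y. Each is 42 mm wide (18 to 60 mm from the middle), where the rack can be gripped from above across the plate's 12 mm
- rack_eye (a point): peak of the rack's hanging hole (underside of its roof), mid-plate, 87.5 mm above the rack's origin. The hole is 36 mm wide (y), its floor 55 mm above the origin, its roof slopes 25 degrees to both sides from the peak; the wood over the peak reaches 98 mm
- hanger: steel hanger fixed to the bench: base plate 90 x 110 x 8 mm, post 30 x 30 mm, 245 mm tall, front face at the origin; a level peg 12 mm thick, axis 200 mm above the bench, reaches 120 mm out along the hanger's -x (about towards the robot); 39 to 45 mm above that axis a 12 mm wide bracket reaches 93 mm out. Origin: on the bench below the peg's root, x from the peg's tip to the post, z up
- peg_tip (a point): centre of the peg's free end, 120 mm out from the post, 200 mm above the bench
- keeper (a joint): gravity keeper: steel flap 18 mm wide, 32 long, 4 thick, swinging freely from a hinge 90 mm out from the post, 40 mm above the peg's axis. 0 rad: hanging shut, its edge 2 mm above the peg; grows to 1.35 as it lifts towards the post; cannot swing outwards. A plate pushed along the peg lifts it; it falls once the plate's outer face is 30 mm past the hinge
- keeper_edge (a point): lower edge of the keeper flap, middle of its width
- tape: bystander, to be left alone: grey tape roll, 64 mm across, 19 mm high, lying; origin: centre of its underside
- jar: bystander, to be left alone: glass jar with white cap, 64 mm across, 85 mm tall; origin: centre of its underside
- screwbin: bystander, to be left alone: open red bin, 70 x 110 x 30 mm; origin: centre of its underside
- oil: bystander, to be left alone: white oil bottle, 52 mm across, 160 mm tall; origin: centre of its underside
- hammer: bystander, to be left alone: hammer lying on the bench, about 280 mm long, along x; origin: centre of its underside
- meter: bystander, to be left alone: yellow multimeter, 130 x 70 x 36 mm; origin: centre of its underside
- offcut: bystander, to be left alone: dark wooden offcut, 110 x 60 x 22 mm; origin: centre of its underside
Not all that is in view belongs to the job. Of the things shaped like the lid, the steel one is meant.

How it is judged:
On the way:
1. the lid is off the pot and lies flat, knob up, on the bench (height (world z) of lid below 0.012 m and angle between lid's own z axis and vertical below 0.15 rad and horizontal distance between lid and tin above 0.09 m), for 0.2 s.
At the end, for the whole second after the job is handed in: Lid flat, knob up, on the bench, over 90 mm from the pot's axis; every punch stands in the pot (lean under 43 degrees, middle within 45 mm of the axis), at rest; rack hangs on the peg by its hole's peak (within 15 mm, tilt under 28 degrees) between keeper and post, keeper shut (under 0.15 rad) (all of step 1 and angle between the x axis of each of punch1, punch2, punch3, punch4 and the z axis of tin, either way round below 0.75 rad and horizontal distance between each of punch1, punch2, punch3, punch4 and tin below 0.045 m and height (world z) of punch1 between 0.045 and 0.12 m and linear speed of each of punch1, punch2, punch3, punch4 below 0.03 m/s and height (world z) of punch2 between 0.045 and 0.12 m and height (world z) of punch3 between 0.045 and 0.12 m and height (world z) of punch4 between 0.045 and 0.12 m and x of rack_eye in the frame of hanger between -0.086 and -0.02 m and y of rack_eye in the frame of hanger between -0.015 and 0.015 m and z of rack_eye in the frame of hanger between 0.198 and 0.214 m and angle between rack's own z axis and vertical below 0.5 rad and value of joint keeper below 0.15 rad); the robot touches nothing.
It fails at once if a bystander is moved by more than 40 mm (distance of any of tape, jar, screwbin, oil, hammer, meter, offcut from where it was at the start of the episode above 0.04 m).
Of punch1, punch2, punch3, punch4 only 2 to 3 are there at a start; the rules pass over those that are not, and their reading is None.
At some moment in a run one of punch1, punch2, punch3, punch4, rack may be knocked a few centimetres aside while the robot is not near it.
It also fails if it takes over 210 s, if anything falls off the work surface, if the arm or the gripper's body presses on something with over 40 N, if the wrist force passes 120 N, or if a joint passes its speed limit or range.

## Robot

A 6-joint arm with a two-finger parallel gripper is mounted at the origin on the work surface. World frame = base frame: x ahead of the robot, y to its left, z up, the work surface at z = 0. Lengths are in m, angles in rad, forces in N, time in s.
With the tool pointing down it reaches from about 0.35 to 0.775 m from the base axis. Payload 7.3 kg.
Tool frame: the origin (TCP) lies on the mounting face of the last link; the fingertips stand 178 mm ahead of it and the grasp point (between the pads) lies 159 mm ahead of it (robot.grip_depth is the distance from the TCP to the grasp point, in m); z points along the fingers, y is the line along which they close (so a half turn about z gives the same grasp; the last joint's range is limited). The gripper opens to 92 mm and grips with 3 to 60 N. Pads are 19 mm wide; open, the fingers measure 130 mm over their backs; the gripper's body (75 mm by 190 mm) begins 47 mm behind the grasp point.
Start: joints at [-1.391, 0.342, 1.524, -0, 1.275, -0.146], TCP at [0.168, -0.497, 0.405] pointing down, gripper open.
Joint ranges: [-2.53, 2.53], [-0.77, 2.02], [0.04, 2.7], [-1, 4.14], [0.28, 2.66], [-3.11, 3.11]. Speed limits (rad/s): [2.57, 2.57, 3.14, 3.14, 3.14, 3.14].

## Interface

Orientations are given as [roll, pitch, yaw] about the fixed x, y, z axes, in that order (R = Rz(yaw) Ry(pitch) Rx(roll)).
In Python, from cell import observe, cams, robot, models gives the robot as it stands.
- The arm moves only by the shell command python3 -m jog 'ROWS' [FORCE]. ROWS is JSON, a list of rows, each a list of 3 entries, a list of its own where there are three numbers: the shift along the tool's x, y, z each as a share of 0.4 m, from -1 to 1, then the turn about the tool's z as a share of pi rad, from -1 to 1, then the closure, from 0 (fully open) to 1 (shut). In form: [[[x, y, z], turn, jaw], ...]. A call has 1 to 12 rows; each row is the pose to reach, as a shift and turn from the pose commanded when the call began, along the tool's axes at that moment, turning the shorter way round; what a row does not reach only later rows make up. A row lasts 1/8 s, in which the tool goes at most 62.5 mm and 10.7 degrees, less where a joint would pass 70% of its speed; a pose out of reach is approached as far as the arm can. A call with a number of a shift or a turn outside -1 to 1 is refused whole. A call with a gripper value outside its range is refused whole. The fingers move at their own pace and stop on an object; FORCE is the grip in N (left out, the last holds). Time passes only in rows, so rows that repeat a pose let the fingers close. It gives the time, the measured TCP pose, the force, the opening and the grip force at its end, in the units of the state.
- observe(): the state, without advancing time (a new reading comes with each control period).
- cams.read_camera(name): name is "scene" or "top" or "wrist"; returns the picture (384x512x3 uint8, red, green, blue); there is no depth.
- cams.camera_model(name): a dict with "camera_matrix" (3x3 intrinsics, pixels), "k1" (the pictures are not rectified: a ray, as slopes to the right and down, at radius r is drawn at 1 + k1 r^2 times it, then the intrinsics apply), "pose" (4x4, takes a point from camera to world coordinates). Camera axes: x right, y down, z forward; pixel columns grow to the right and rows downward; lengths in m; the calibration is good to about 2 mm. A picture is of the moment at which its call begins: read the wrist's pose just before it. camera_model takes no time and is no camera call; for the wrist camera it gives the pose at the moment of the call.
- robot.hand_in(): hands the job in; it is judged then, once.
Trained networks look in the newest picture that a camera, given by its name, has taken for a name from the list of things; names that differ only in an ending like _2 or _b are one class to them, and where a whole thing is asked for, a point or a joint stands for the part that bears it (a point fixed in the world has none). Each returns a list of dicts, best first, with "confidence" (0 to 1); they miss things now and then, are a little off and sometimes report something else, mostly with a low value. They report only what shows in the picture. A call takes as long as a camera call. They do not tell look-alikes from the thing itself.
- models.find_in(target, camera): "position" ([x, y, z] in m, in world coordinates, good to about 4 mm: the middle of the surface that is visible of it).
- models.pinpoint(target, camera): "position" ([x, y, z] in m, in world coordinates, good to about 4 mm: a listed point, or the origin of a listed thing).
The state is a dict: "time": time; "qpos": joint angles; "qvel": joint speeds; "joint_efforts": joint torques, N m; "tool_pos": TCP position; "tool_rot": TCP orientation; "contact_force": force on the tool from outside, world axes, zero at the start; "torque": the same for the moment, N m; "opening": finger opening in m; "grip_force": force on a finger pad.
Only numpy, scipy, OpenCV 4.12 (cv2) and the standard library are available. Lean on these libraries where they do the work, as an engineer would, in place of code of your own. Each camera call takes 0.05 s, during which the arm holds its last target. There are 200 camera calls.

## Working session

There is one attempt and no reset: what is moved stays moved. The work goes in short steps, Python scripts to look and compute and a shell command to move; the robot and the scene stay as the last step left them, time stands still between calls to the robot, and variables do not carry over. Pictures are saved under pics/ and viewed, at most 18 in all, crops included, and the job is handed in when it is done.

```bash
mkdir -p pics; ls; cat > h.py <<'E'
import numpy as np, cv2, sys
from cell import observe, cams, robot, models
from scipy.spatial.transform import Rotation as R
def snap(cam,name):
    im=cams.read_camera(cam); cv2.imwrite(f'pics/{name}.png',im[:,:,::-1]); return im
def pix2world(cam,u,v,z,m=None):
    m=m or cams.camera_model(cam); K=np.array(m['camera_matrix']); P=np.array(m['pose'])
    d=np.array([(u-K[0,2])/K[0,0],(v-K[1,2])/K[1,1]]); s=d.copy()
    for _ in range(20): s=d/(1+m['k1']*(s@s))
    r=P[:3,:3]@np.array([*s,1.]); t=(z-P[2,3])/r[2]; return P[:3,3]+t*r
def world2pix(cam,p,m=None):
    m=m or cams.camera_model(cam); K=np.array(m['camera_matrix']); P=np.array(m['pose'])
    c=P[:3,:3].T@(np.array(p)-P[:3,3]); s=c[:2]/c[2]; s=s*(1+m['k1']*(s@s)); return K[:2,:2]@s+K[:2,2]
def shift(target,yaw=None):
    """tool-frame shares to bring the grasp point to target (tool down)"""
    o=observe(); r=R.from_euler('xyz',o['tool_rot']); g=np.array(o['tool_pos'])+r.apply([0,0,robot.grip_depth])
    return np.round(r.inv().apply(np.array(target)-g)/0.4,4), g
E
python3 - <<'E'
from h import *
np.set_printoptions(precision=4,suppress=True)
o=observe(); print(o)
for c in ['top','scene']:
    snap(c,c+'0'); m=cams.camera_model(c); print(c,np.array(m['pose']).round(3).tolist(),np.array(m['camera_matrix']).round(1).tolist(),m['k1'])
    for t in ['tin_mouth','lid','punch1','rack','rack_eye','rack_shoulder','peg_tip','hanger','keeper_edge','tape','jar','screwbin','oil','hammer','meter','offcut']:
        print(t,[(round(d['confidence'],2),np.round(d['position'],3).tolist()) for d in models.pinpoint(t,c)[:5]])
E
```

```text
pics
{'time': 0.0, 'qpos': array([-1.391 ,  0.3427,  1.525 , -0.    ,  1.2754, -0.146 ]), 'qvel': array([ 0.0005,  0.0007, -0.0005, -0.    , -0.0019, -0.0009]), 'joint_efforts': array([ -0.0027, -43.1248, -24.4208,   0.0716,   0.0559,  -0.0001]), 'tool_pos': array([ 0.168 , -0.4972,  0.4041]), 'tool_rot': array([-3.1401, -0.0002,  0.3258]), 'contact_force': array([0.5705, 0.0986, 0.3441]), 'torque': array([ 0.0177, -0.0194,  0.0563]), 'grip_force': 0.0, 'opening': 0.09168611775110325}
top [[0.001, -0.996, 0.089, 0.436], [-1.0, -0.0, 0.005, -0.003], [-0.005, -0.089, -0.996, 1.344], [0.0, 0.0, 0.0, 1.0]] [[354.9, 0.0, 252.7], [0.0, 354.9, 187.8], [0.0, 0.0, 1.0]] -0.044938228373965765
tin_mouth [(0.71, [0.397, 0.211, 0.0]), (0.51, [0.566, 0.299, 0.1]), (0.39, [0.78, -0.047, 0.001])]
lid [(0.84, [0.26, 0.291, 0.0]), (0.83, [0.659, 0.114, 0.001]), (0.58, [0.572, 0.299, 0.092]), (0.55, [0.59, -0.022, -0.001]), (0.55, [0.428, 0.011, 0.002])]
punch1 [(0.69, [0.426, 0.011, 0.004]), (0.65, [0.445, 0.078, 0.0])]
rack [(0.92, [0.431, -0.277, 0.0])]
rack_eye [(0.61, [0.43, -0.276, 0.085])]
rack_
[... 1097 characters left out ...]

rack [(0.85, [0.429, -0.274, 0.0])]
rack_eye [(0.82, [0.43, -0.274, 0.084]), (0.26, [0.726, 0.273, -0.0])]
rack_shoulder [(0.57, [0.413, -0.239, 0.087]), (0.4, [0.617, 0.462, 0.004])]
peg_tip [(0.82, [0.546, -0.202, 0.203]), (0.32, [0.582, -0.467, 0.003])]
hanger []
keeper_edge [(0.53, [0.579, -0.208, 0.21])]
tape [(0.56, [0.392, 0.21, -0.002])]
jar [(0.89, [0.73, 0.269, -0.001]), (0.58, [0.564, 0.302, -0.0]), (0.48, [0.443, 0.08, 0.003])]
screwbin [(0.72, [0.792, 0.107, -0.002])]
oil [(0.71, [0.78, -0.045, 0.002]), (0.24, [0.355, 0.455, 0.002])]
hammer [(0.77, [0.584, -0.466, -0.0]), (0.21, [0.567, 0.295, 0.094])]
meter [(0.83, [0.355, 0.457, 0.001])]
offcut [(0.69, [0.615, 0.466, 0.001])]
```

```bash
python3 - <<'E'
import cv2
a=cv2.imread('pics/top0.png'); cv2.imwrite('pics/top0b.png',cv2.resize(a,(800,600),interpolation=cv2.INTER_CUBIC))
E
```

```text
(no output)
```

View pics/top0b.png

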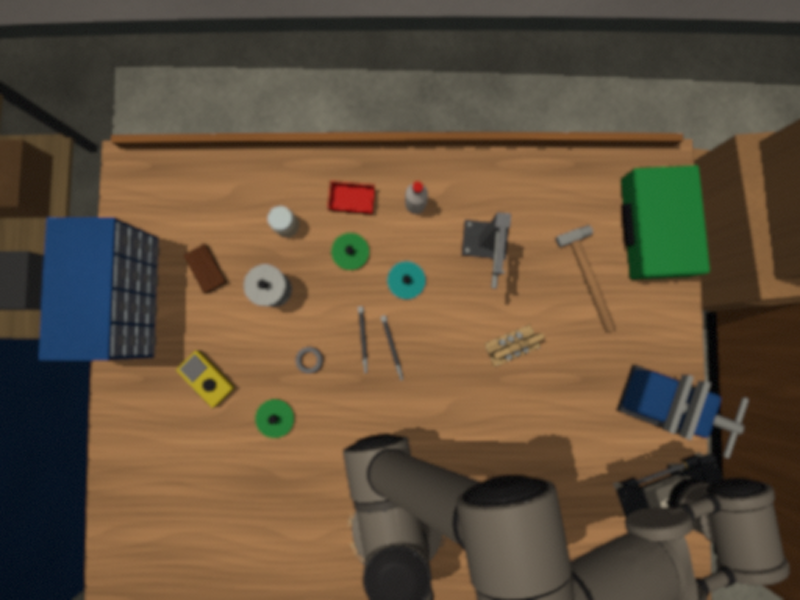

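View pics/scene0.png

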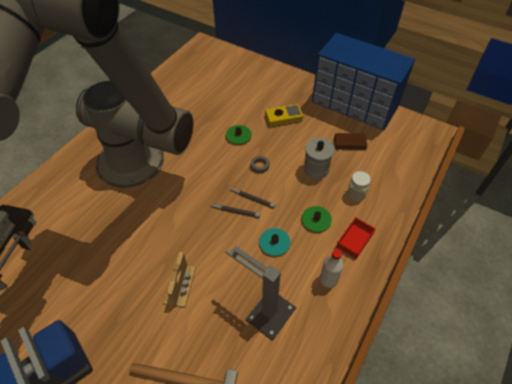

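The top view (2x-ish scale) shows:
- pot with its steel lid at (266,286)
- two punches at (363,340) and (392,347)
- rack at (515,345)
- hanger at (495,250), with the peg tip at (494,287)
- decoy lids in green and teal

The scene view agrees and shows no third punch so far. I'll start with the lid.

```bash
cat >> h.py <<'E'
def go(x,y,z,yaw=None):
    s,g=shift([x,y,z]); o=observe(); t=''
    if yaw is not None:
        d=-(yaw-o['tool_rot'][2]); d=(d+np.pi/2)%np.pi-np.pi/2; t=round(d/np.pi,4)
    print('shift',s,'turn',t,'grasp now',g.round(4),'yaw',round(o['tool_rot'][2],3),'t',round(o['time'],2))
E
python3 - <<'E'
from h import *
go(.4,-.05,.25); go(.569,.298,.25)
E
```

```text
shift [ 0.9073 -0.8741 -0.0112] turn  grasp now [ 0.1681 -0.4974  0.2456] yaw 0.326 t 1.7
shift [ 1.5861 -1.5631 -0.0113] turn  grasp now [ 0.1681 -0.4974  0.2456] yaw 0.326 t 1.7
```

```bash
python3 -m jog '[[[0.9,-0.87,-0.01],0,0],[[0.9,-0.87,-0.01],0,0],[[0.9,-0.87,-0.01],0,0],[[0.9,-0.87,-0.01],0,0],[[0.9,-0.87,-0.01],0,0],[[0.9,-0.87,-0.01],0,0],[[0.9,-0.87,-0.01],0,0],[[0.9,-0.87,-0.01],0,0],[[0.9,-0.87,-0.01],0,0],[[0.9,-0.87,-0.01],0,0],[[0.9,-0.87,-0.01],0,0],[[0.9,-0.87,-0.01],0,0]]'
python3 - <<'E'
from h import *
go(.569,.298,.25)
for c in ['top','scene']:
    snap(c,c+'1')
    for t in ['punch1','lid']: print(t,[(round(d['confidence'],2),np.round(d['position'],3).tolist()) for d in models.pinpoint(t,c)[:6]])
E
```

```text
time: 3.2
tool_pos: [0.3974, -0.0537, 0.4087]
tool_rot: [3.141, 0.0, 0.323]
contact_force: [-0.4, -0.0, 0.1]
opening: 0.0919
grip_force: 0.0
shift [ 0.6858 -0.6979 -0.0014] turn  grasp now [ 0.3974 -0.0538  0.2495] yaw 0.323 t 3.2
punch1 [(0.57, [0.423, 0.012, 0.0]), (0.53, [0.448, 0.08, 0.002])]
lid [(0.97, [0.569, 0.299, 0.097]), (0.87, [0.66, 0.115, 0.002]), (0.77, [0.589, -0.022, -0.0]), (0.59, [0.255, 0.293, 0.003])]
punch1 [(0.77, [0.441, 0.08, 0.001]), (0.75, [0.424, 0.01, 0.003]), (0.4, [0.43, -0.276, 0.09]), (0.33, [0.352, 0.457, 0.003])]
lid [(0.91, [0.254, 0.29, -0.001]), (0.89, [0.66, 0.118, -0.004]), (0.81, [0.57, 0.299, 0.093]), (0.73, [0.591, -0.025, 0.0])]
```

```bash
python3 -m jog '[[[0.686,-0.698,0],0,0],[[0.686,-0.698,0],0,0],[[0.686,-0.698,0],0,0],[[0.686,-0.698,0],0,0],[[0.686,-0.698,0],0,0],[[0.686,-0.698,0],0,0],[[0.686,-0.698,0],0,0],[[0.686,-0.698,0],0,0],[[0.686,-0.698,0],0,0],[[0.686,-0.698,0],0,0]]'
python3 - <<'E'
from h import *
snap('wrist','w1')
print([(round(d['confidence'],2),np.round(d['position'],3).tolist()) for d in models.pinpoint('lid','wrist')[:6]])
go(.569,.299,.128)
snap('scene','scene2');snap('top','top2')
for c in ['scene','top']:print([(round(d['confidence'],2),np.round(d['position'],3).tolist()) for d in models.pinpoint('punch1',c)[:6]])
E
```

```text
time: 4.75
tool_pos: [0.5682, 0.2988, 0.4092]
tool_rot: [3.141, -0.0, 0.324]
contact_force: [-0.7, 0.3, -0.5]
opening: 0.092
grip_force: 0.0
[(0.82, [0.57, 0.302, 0.095]), (0.7, [0.587, -0.024, 0.0]), (0.64, [0.658, 0.112, 0.0])]
shift [0.0014 0.0004 0.3051] turn  grasp now [0.5683 0.299  0.25  ] yaw 0.325 t 4.85
[(0.72, [0.442, 0.084, -0.001]), (0.62, [0.425, 0.012, 0.005])]
[(0.72, [0.449, 0.08, 0.001]), (0.65, [0.428, 0.011, 0.003])]
```

View pics/w1.png

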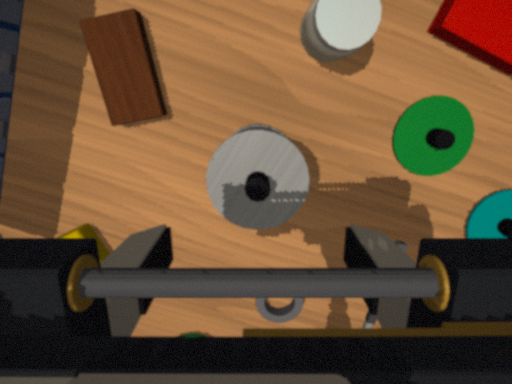

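View pics/scene2.png

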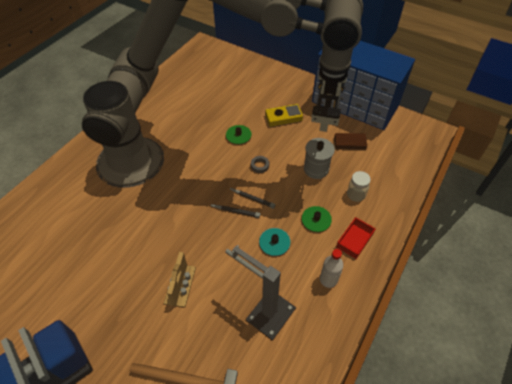

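The wrist view shows the steel lid and its knob at (257,187), in line with the gripper. The scene view shows only two punches, at (252,198) and (236,211). Descending and gripping the knob.

```bash
python3 -m jog '[[[0.001,0,0.15],0,0],[[0.001,0,0.25],0,0],[[0.001,0,0.303],0,0],[[0.001,0,0.303],0,0],[[0.001,0,0.303],0,0],[[0.001,0,0.303],0,1],[[0.001,0,0.303],0,1],[[0.001,0,0.303],0,1],[[0.001,0,0.303],0,1],[[0.001,0,0.303],0,1],[[0.001,0,0.303],0,1],[[0.001,0,0.303],0,1]]' 30
python3 -m jog '[[[0,0,-0.05],0,1],[[0,0,-0.1],0,1],[[0,0,-0.15],0,1],[[0,0,-0.15],0,1]]'
python3 - <<'E'
from h import *
go(.42,.33,.18)
E
```

```text
time: 6.55
tool_pos: [0.5687, 0.3, 0.2874]
tool_rot: [3.141, 0.0, 0.326]
contact_force: [-0.1, -1.4, -0.7]
opening: 0.0266
grip_force: 0.0
time: 7.05
tool_pos: [0.569, 0.3001, 0.349]
tool_rot: [-3.142, -0.003, 0.326]
contact_force: [-0.2, -0.0, -1.1]
opening: 0.0212
grip_force: 30.0
shift [-0.3303 -0.19    0.0233] turn  grasp now [0.5695 0.3003 0.1898] yaw 0.326 t 7.05
```

```bash
python3 -m jog '[[[-0.1,-0.06,0],0,1],[[-0.2,-0.12,0],0,1],[[-0.3,-0.17,0.02],0,1],[[-0.33,-0.19,0.02],0,1],[[-0.33,-0.19,0.02],0,1],[[-0.33,-0.19,0.02],0,1],[[-0.33,-0.19,0.02],0,1]]'
python3 - <<'E'
from h import *
im=snap('scene','scene3'); c=im[60:260,180:400]; cv2.imwrite('pics/s3c.png',cv2.resize(c[:,:,::-1],None,fx=3,fy=3,interpolation=cv2.INTER_CUBIC)[:600])
print([(round(d['confidence'],2),np.round(d['position'],3).tolist()) for d in models.pinpoint('lid','scene')[:6]])
go(.42,.33,.04)
E
```

```text
time: 7.92
tool_pos: [0.4204, 0.3295, 0.3393]
tool_rot: [3.141, -0.0, 0.325]
contact_force: [0.0, -0.3, -1.0]
opening: 0.0211
grip_force: 30.0
[(0.92, [0.658, 0.113, -0.003]), (0.89, [0.588, -0.025, 0.003]), (0.62, [0.253, 0.292, -0.002]), (0.54, [0.421, 0.326, 0.139])]
shift [ 1.000e-04 -1.400e-03  3.502e-01] turn  grasp now [0.4201 0.3295 0.1801] yaw 0.325 t 8.03
```

View pics/s3c.png

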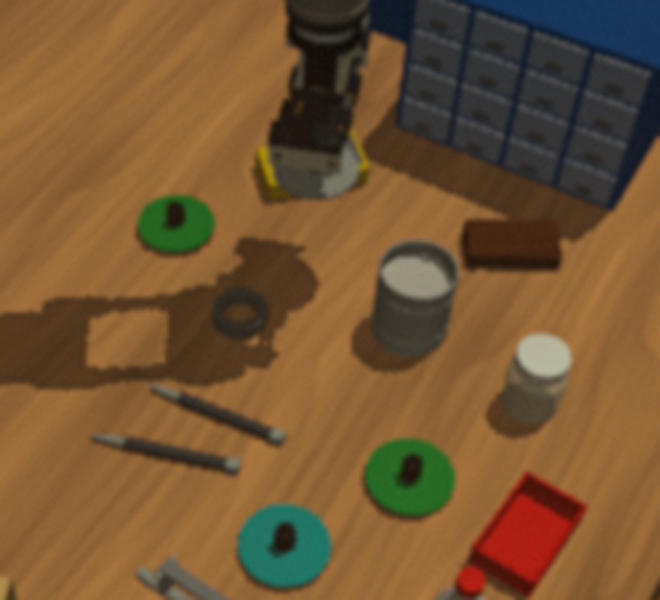

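The lid hangs level in the gripper and the pot is open. Both punches have their tapered ends toward the robot. Lowering the lid to the bench.

```bash
python3 -m jog '[[[0,0,0.12],0,1],[[0,0,0.24],0,1],[[0,0,0.32],0,1],[[0,0,0.34],0,1],[[0,0,0.35],0,1],[[0,0,0.355],0,1],[[0,0,0.355],0,1]]'
```

```text
time: 8.9
tool_pos: [0.4198, 0.3299, 0.1995]
tool_rot: [-3.141, -0.003, 0.326]
contact_force: [-1.3, -0.9, 4.7]
opening: 0.021
grip_force: 30.0
```

```bash
python3 -m jog '[[[0,0,0],0,0.5],[[0,0,0],0,0.5],[[0,0,0],0,0.5],[[0,0,0],0,0.5],[[0,0,-0.1],0,0.5],[[0,0,-0.25],0,0.5],[[0,0,-0.4],0,0.3],[[0,0,-0.4],0,0.3]]'
python3 - <<'E'
from h import *
for c in ['wrist','top','scene']:
    im=snap(c,c+'4'); 
    print([(round(d['confidence'],2),np.round(d['position'],3).tolist()) for d in models.pinpoint('lid',c)[:6]])
    print([(round(d['confidence'],2),np.round(d['position'],3).tolist()) for d in models.pinpoint('punch1',c)[:6]])
# punch axis from top view by dark/grey segmentation
im=cams.read_camera('top').astype(int); 
sat=im.max(2)-im.min(2); 
m=cams.camera_model('top')
for p in [(.425,.011),(.445,.08)]:
    u,v=world2pix('top',[*p,.006],m).astype(int); s=sat[v-30:v+30,u-20:u+20]
    mask=(s<40).astype(np.uint8); n,l,st,ce=cv2.connectedComponentsWithStats(mask); k=1+st[1:,4].argmax()
    ys,xs=np.where(l==k); rc=cv2.fitLine(np.stack([xs,ys],1).astype(np.float32),cv2.DIST_L2,0,.01,.01).ravel()
    t=(np.stack([xs,ys],1)-rc[2:])@rc[:2]
    e=[pix2world('top',*(rc[2:]+rc[:2]*q+[u-20,v-30]),.009,m)[:2].round(4) for q in (t.min(),t.max())]
    print(p,st[k],e,np.hypot(*(e[1]-e[0])), 'mid',(e[0]+e[1])/2)
E
```

```text
time: 9.9
tool_pos: [0.4201, 0.3303, 0.3624]
tool_rot: [-3.14, -0.01, 0.326]
contact_force: [1.5, 0.6, 0.1]
opening: 0.061
grip_force: 0.0
[(0.76, [0.418, 0.334, 0.004]), (0.71, [0.257, 0.29, -0.003]), (0.39, [0.393, 0.213, 0.002])]
[(0.72, [0.446, 0.082, -0.001])]
[(0.93, [0.659, 0.118, 0.003]), (0.84, [0.588, -0.024, 0.001])]
[(0.63, [0.427, 0.014, 0.003]), (0.58, [0.449, 0.081, 0.001]), (0.29, [0.428, -0.276, 0.001])]
[(0.98, [0.586, -0.024, 0.0]), (0.88, [0.257, 0.289, -0.001]), (0.8, [0.659, 0.118, -0.002]), (0.67, [0.418, 0.328, -0.003]), (0.33, [0.791, 0.106, -0.002])]
[(0.58, [0.428, 0.008, 0.003]), (0.52, [0.442, 0.081, -0.0]), (0.18, [0.421, 0.326, -0.002])]
(0.425, 0.011) [ 14  10  14  41 122] [array([0.5014, 0.0338]), array([ 0.3522, -0.0116])] 0.15595448053839295 mid [0.4268 0.0111]
(0.445, 0.08) [ 17   9   6  42 121] [array([0.5244, 0.0873]), array([0.3707, 0.075 ])] 0.1541913745966356 mid [0.44755 0.08115]
```

```bash
python3 - <<'E'
from h import *
go(.5124,.0864,.2,.08); 
E
```

```text
shift [ 0.0262  0.6507 -0.0061] turn 0.0783 grasp now [0.4191 0.3296 0.1975] yaw 0.326 t 10.4
```

```bash
python3 -m jog '[[[0.01,0.15,0],0.03,0.6],[[0.02,0.3,0],0.06,0.6],[[0.026,0.45,0],0.078,0.6],[[0.026,0.6,0],0.078,0.6],[[0.026,0.65,0],0.078,0.6],[[0.026,0.65,0],0.078,0.6],[[0.026,0.65,0],0.078,0.6],[[0.026,0.65,0],0.078,0.6]]'
python3 - <<'E'
from h import *
go(.5124,.0864,.0215,.08)
im=snap('wrist','w5');print([(round(d['confidence'],2),np.round(d['position'],3).tolist()) for d in models.pinpoint('punch1','wrist')[:6]])
E
```

```text
time: 11.4
tool_pos: [0.512, 0.0881, 0.3575]
tool_rot: [-3.141, 0.0, 0.083]
contact_force: [-0.2, 0.4, 0.1]
opening: 0.0368
grip_force: 0.0
shift [0.0008 0.0045 0.4419] turn 0.0009 grasp now [0.512  0.0882 0.1983] yaw 0.083 t 11.4
[(0.83, [0.443, 0.084, 0.001])]
```

View pics/w5.png

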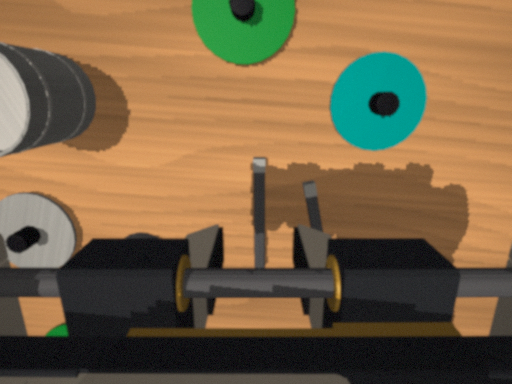

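The wrist view shows punch B's blunt end at (260,160), parallel to the fingers and between them. The lid lies flat, with its knob at (22,238). Descending to grip lightly, then lifting so the punch can pivot.

```bash
python3 - <<'E'
from h import *
print(pix2world('wrist',260,157,.012), pix2world('wrist',260,230,.012))
E
python3 -m jog '[[[0,0.002,0.15],0,0.6],[[0,0.004,0.3],0,0.6],[[0,0.0045,0.4],0,0.6],[[0,0.0045,0.44],0,0.6],[[0,0.0045,0.44],0,0.6],[[0,0.0045,0.44],0,0.6],[[0,0.0045,0.44],0,1],[[0,0.0045,0.44],0,1],[[0,0.0045,0.44],0,1],[[0,0.0045,0.44],0,1],[[0,0.0045,0.44],0,1],[[0,0.0045,0.44],0,1]]' 4
```

```text
[0.52502282 0.08501648 0.012     ] [0.4448348  0.07820061 0.012     ]
time: 13.0
tool_pos: [0.5127, 0.085, 0.1818]
tool_rot: [3.142, -0.001, 0.081]
contact_force: [-1.1, 0.6, 5.5]
opening: 0.0122
grip_force: 4.0
```

```bash
python3 -m jog '[[[0,0,-0.05],0,1],[[0,0,-0.1],0,1],[[0,0,-0.15],0,1],[[0,0,-0.2],0,1],[[0,0,-0.25],0,1],[[0,0,-0.3],0,1],[[0,0,-0.35],0,1],[[0,0,-0.4],0,1],[[0,0,-0.45],0,1],[[0,0,-0.5],0,1],[[0,0,-0.5],0,1],[[0,0,-0.5],0,1]]' 4
python3 - <<'E'
from h import *
im=snap('scene','scene6'); c=im[60:260,180:400]; cv2.imwrite('pics/s6c.png',cv2.resize(c[:,:,::-1],None,fx=3,fy=3,interpolation=cv2.INTER_CUBIC)[:600])
im=snap('wrist','w6')
go(.569,.299,.25)
E
```

```text
time: 14.5
tool_pos: [0.5123, 0.0849, 0.3804]
tool_rot: [3.142, 0.002, 0.081]
contact_force: [-0.6, 0.5, -1.1]
opening: 0.0118
grip_force: 4.0
shift [ 0.1851 -0.522  -0.0727] turn  grasp now [0.512  0.0849 0.2211] yaw 0.081 t 14.6
```

View pics/s6c.png

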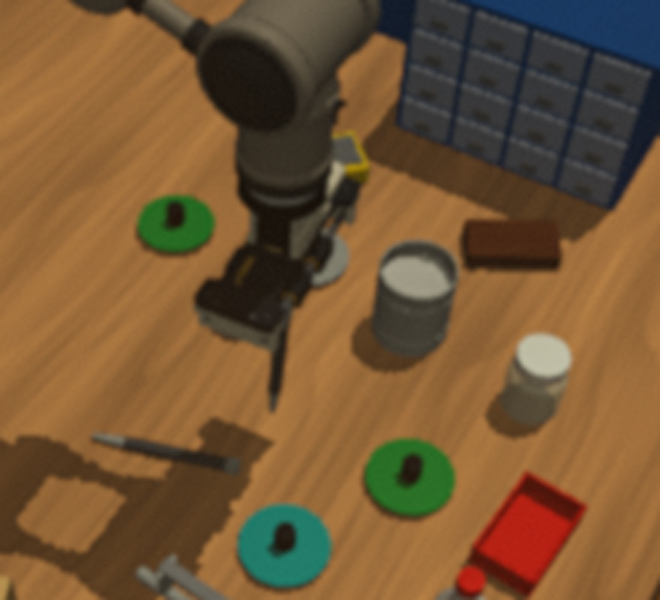

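The scene crop shows the punch swung down and hanging near vertical, tip down at (273,408). Checking the lean, then carrying it over the pot.

```bash
python3 - <<'E'
from h import *
for z in (.207,.062): print(world2pix('scene',[.5124,.0849,z])*3-[540,180])
for dx in (-.03,.03):print(dx,world2pix('scene',[.5124+dx,.0849,.062])*3-[540,180])
go(.569,.299,.295)
E
python3 -m jog '[[[0,0,-0.1],0,1],[[0,0,-0.17],0,1],[[0,0,-0.18],0,1],[[0.04,-0.1,-0.185],0,1],[[0.08,-0.2,-0.185],0,1],[[0.11,-0.3,-0.185],0,1],[[0.15,-0.4,-0.185],0,1],[[0.18,-0.48,-0.185],0,1],[[0.185,-0.522,-0.185],0,1],[[0.185,-0.522,-0.185],0,1],[[0.185,-0.522,-0.185],0,1],[[0.185,-0.522,-0.185],0,1]]'
python3 - <<'E'
from h import *
ims=[]
for c,(x0,y0) in [('scene',(270,90)),('wrist',(130,60))]:
    im=snap(c,c+'7'); ims.append(cv2.resize(im[y0:y0+130,x0:x0+110] if c=='scene' else im,(400,473) if c=='scene' else (400,300))[:,:,::-1])
cv2.imwrite('pics/c7.png',np.hstack([ims[0],cv2.copyMakeBorder(ims[1],0,173,0,0,cv2.BORDER_CONSTANT)]))
go(.569,.299,.295)
E
```

```text
[276.81095128 311.77241294]
[273.31183679 402.90017389]
-0.03 [248.11926309 390.71871763]
0.03 [298.86764519 415.25726753]
shift [ 0.1849 -0.522  -0.1852] turn  grasp now [0.512  0.0849 0.2211] yaw 0.081 t 14.6
time: 16.1
tool_pos: [0.5695, 0.2979, 0.4558]
tool_rot: [3.141, -0.0, 0.079]
contact_force: [-0.0, 0.4, -2.0]
opening: 0.0116
grip_force: 4.0
shift [-0.0013 -0.0023  0.0042] turn  grasp now [0.5696 0.2981 0.2967] yaw 0.08 t 16.2
```

View pics/c7.png

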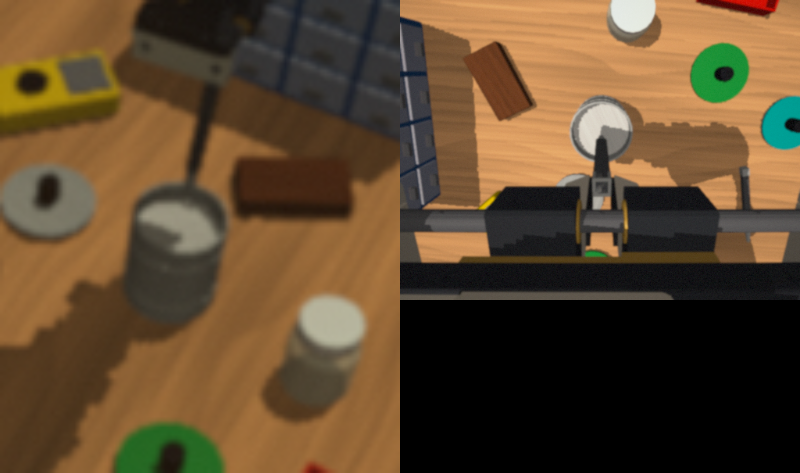

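Punch B hangs plumb over the open pot mouth: its tip is at (190,180) in the left panel, and over the mouth at (602,140) in the wrist panel. Lowering it toward the +y side of the pot.

```bash
python3 -m jog '[[[0,-0.04,0.05],0,1],[[0,-0.045,0.12],0,1],[[0,-0.045,0.2],0,1],[[0,-0.045,0.26],0,1],[[0,-0.045,0.29],0,1],[[0,-0.045,0.305],0,1],[[0,-0.045,0.31],0,1],[[0,-0.045,0.31],0,1]]'
python3 -m jog '[[[0,0,0],0,0.75],[[0,0,0],0,0.75],[[0,0,0],0,0.75],[[0,0,0],0,0.75],[[0,0,-0.1],0,0.75],[[0,0,-0.2],0,0.6],[[0,0,-0.3],0,0.6],[[0,0,-0.35],0,0.6],[[0,0,-0.35],0,0.6]]'
python3 - <<'E'
from h import *
ims=[]
for c in ['scene','wrist','top']:
    snap(c,c+'8'); print(c,[(round(d['confidence'],2),np.round(d['position'],3).tolist()) for d in models.pinpoint('punch1',c)[:4]])
    print(c,[(round(d['confidence'],2),np.round(d['position'],3).tolist()) for d in models.pinpoint('rack',c)[:2]])
E
```

```text
time: 17.2
tool_pos: [0.5683, 0.3171, 0.333]
tool_rot: [-3.141, -0.003, 0.081]
contact_force: [-0.0, 0.1, 3.5]
opening: 0.0121
grip_force: 4.0
time: 18.32
tool_pos: [0.568, 0.317, 0.4732]
tool_rot: [-3.141, -0.004, 0.081]
contact_force: [0.2, 0.1, -0.3]
opening: 0.0364
grip_force: 0.0
scene [(0.57, [0.428, 0.012, 0.006]), (0.54, [0.591, 0.303, 0.083])]
scene [(0.92, [0.43, -0.28, 0.001])]
wrist [(0.89, [0.593, 0.306, 0.079]), (0.62, [0.422, 0.012, -0.0]), (0.17, [0.564, 0.302, -0.0])]
wrist [(0.4, [0.592, 0.307, 0.08])]
top [(0.48, [0.424, 0.013, 0.001])]
top [(0.64, [0.432, -0.276, 0.004]), (0.41, [0.433, -0.278, 0.087])]
```

View pics/wrist8.png

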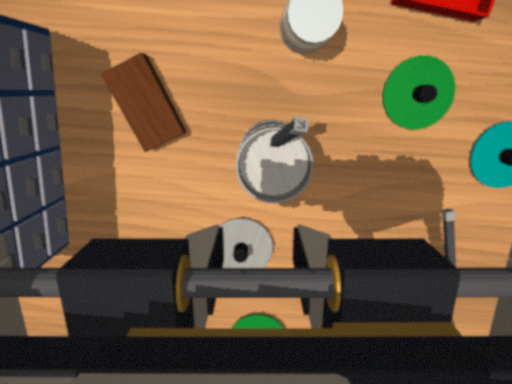

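Punch B stands in the pot, leaning toward +x with its top at (300,127). Next, punch A at its blunt end.

```bash
python3 - <<'E'
from h import *
go(.49,.0303,.2,.295)
E
```

```text
shift [-0.2517  0.6984  0.2797] turn -0.0682 grasp now [0.5679 0.3169 0.3117] yaw 0.081 t 18.77
```

```bash
python3 -m jog '[[[-0.04,0.12,0],-0.03,0.6],[[-0.09,0.25,0],-0.06,0.6],[[-0.14,0.4,0],-0.068,0.6],[[-0.2,0.55,0.1],-0.068,0.6],[[-0.25,0.68,0.2],-0.068,0.6],[[-0.252,0.698,0.28],-0.068,0.6],[[-0.252,0.698,0.28],-0.068,0.6],[[-0.252,0.698,0.28],-0.068,0.6],[[-0.252,0.698,0.28],-0.068,0.6]]'
python3 - <<'E'
from h import *
go(.49,.0303,.022,.295)
im=snap('wrist','w9');m=cams.camera_model('wrist')
sat=im.max(2).astype(int)-im.min(2); mask=(sat<45).astype(np.uint8); mask[225:]=0
n,l,st,ce=cv2.connectedComponentsWithStats(mask)
u,v=world2pix('wrist',[.4268+.07*.957,.0111+.07*.291,.012],m); print(u,v)
k=min((i for i in range(1,n) if st[i,4]>100),key=lambda i:np.hypot(*(ce[i]-[u,v])))
ys,xs=np.where(l==k); rc=cv2.fitLine(np.stack([xs,ys],1).astype(np.float32),cv2.DIST_L2,0,.01,.01).ravel(); t=(np.stack([xs,ys],1)-rc[2:])@rc[:2]
e=[pix2world('wrist',*(rc[2:]+rc[:2]*q),.012,m)[:2].round(4) for q in (t.min(),t.max())]; d=e[0]-e[1]; print(st[k],e,np.arctan2(d[1],d[0]))
E
```

```text
time: 19.9
tool_pos: [0.4908, 0.0315, 0.3611]
tool_rot: [3.14, -0.003, 0.296]
contact_force: [-0.1, 0.4, -0.4]
opening: 0.0364
grip_force: 0.0
shift [-0.0053  0.0013  0.4497] turn 0.0002 grasp now [0.4913 0.0315 0.2019] yaw 0.296 t 19.9
256.92781286936383 166.08820781133778
[252 158  14  67 811] [array([0.432 , 0.0121]), array([0.5025, 0.0323])] -2.8625437907540783
```

```bash
python3 -m jog '[[[0,0.002,0.15],0,0.6],[[0,0.004,0.3],0,0.6],[[0,0.005,0.4],0,0.6],[[0,0.005,0.447],0,0.6],[[0,0.005,0.447],0,0.6],[[0,0.005,0.447],0,0.6],[[0,0.005,0.447],0,1],[[0,0.005,0.447],0,1],[[0,0.005,0.447],0,1],[[0,0.005,0.447],0,1],[[0,0.005,0.447],0,1],[[0,0.005,0.447],0,1]]' 4
python3 -m jog '[[[0,0,-0.05],0,1],[[0,0,-0.1],0,1],[[0,0,-0.15],0,1],[[0,0,-0.2],0,1],[[0,0,-0.25],0,1],[[0,0,-0.3],0,1],[[0,0,-0.35],0,1],[[0,0,-0.4],0,1],[[0,0,-0.5],0,1],[[0,0,-0.6],0,1],[[0,0,-0.7],0,1],[[0,0,-0.7],0,1]]' 4
python3 - <<'E'
from h import *
go(.555,.283,.31)
E
```

```text
time: 21.45
tool_pos: [0.4907, 0.0287, 0.1809]
tool_rot: [3.141, -0.0, 0.294]
contact_force: [-0.2, 1.3, 3.8]
opening: 0.012
grip_force: 4.0
time: 22.95
tool_pos: [0.4909, 0.0286, 0.4632]
tool_rot: [3.139, -0.005, 0.294]
contact_force: [-0.4, -0.2, -1.1]
opening: 0.0121
grip_force: 4.0
shift [ 0.3359 -0.563  -0.0146] turn  grasp now [0.4918 0.0285 0.304 ] yaw 0.294 t 22.95
```

```bash
python3 -m jog '[[[0.06,-0.1,0],0,1],[[0.12,-0.2,0],0,1],[[0.18,-0.3,0],0,1],[[0.24,-0.4,0],0,1],[[0.3,-0.5,0],0,1],[[0.336,-0.56,0],0,1],[[0.336,-0.563,0],0,1],[[0.336,-0.563,0],0,1],[[0.336,-0.563,0],0,1]]'
python3 - <<'E'
from h import *
ims=[]
for c,(x0,y0) in [('scene',(270,90)),('wrist',(130,60))]:
    im=snap(c,c+'10'); ims.append(cv2.resize(im[y0:y0+130,x0:x0+110] if c=='scene' else im,(400,473) if c=='scene' else (400,300))[:,:,::-1])
cv2.imwrite('pics/c10.png',np.hstack([ims[0],cv2.copyMakeBorder(ims[1],0,173,0,0,cv2.BORDER_CONSTANT)]))
go(.555,.283,.30)
E
```

```text
time: 24.08
tool_pos: [0.554, 0.2822, 0.4604]
tool_rot: [3.141, 0.001, 0.293]
contact_force: [0.4, -0.3, -0.6]
opening: 0.0118
grip_force: 4.0
shift [ 0.003  -0.0011  0.0041] turn  grasp now [0.554  0.2822 0.3016] yaw 0.293 t 24.18
```

View pics/c10.png

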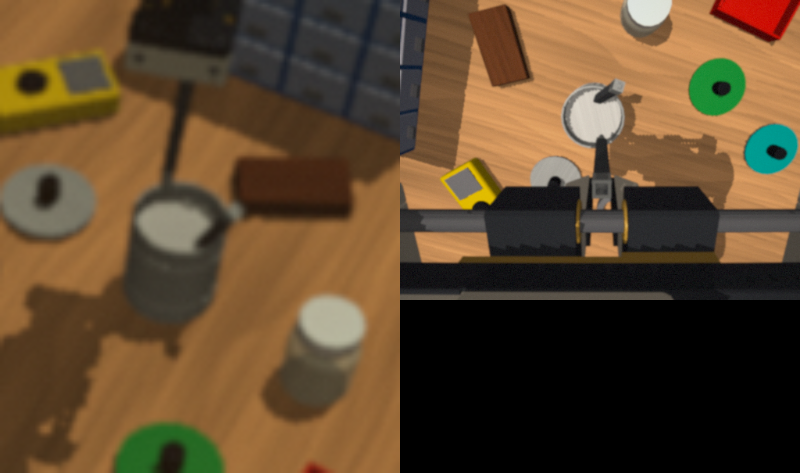

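Punch A hangs plumb just inside the near side of the mouth, and punch B leans away at the upper right. Lowering and releasing.

```bash
python3 -m jog '[[[0,0,0.06],0,1],[[0,0,0.13],0,1],[[0,0,0.2],0,1],[[0,0,0.26],0,1],[[0,0,0.3],0,1],[[0,0,0.318],0,1],[[0,0,0.325],0,1],[[0,0,0.325],0,1]]'
python3 -m jog '[[[0,0,0],0,0.75],[[0,0,0],0,0.75],[[0,0,0],0,0.75],[[0,0,0],0,0.75],[[0,0,-0.1],0,0.75],[[0,0,-0.2],0,0.6],[[0,0,-0.3],0,0.6],[[0,0,-0.35],0,0.6],[[0,0,-0.35],0,0.6]]'
python3 - <<'E'
from h import *
for c in ['scene','wrist','top']:
    snap(c,c+'11'); print(c,[(round(d['confidence'],2),np.round(d['position'],3).tolist()) for d in models.pinpoint('punch1',c)[:4]])
for t in ['rack','rack_eye','rack_shoulder','peg_tip','hanger','keeper_edge']:
  for c in ['scene','top']:
    print(t,c,[(round(d['confidence'],2),np.round(d['position'],3).tolist()) for d in models.pinpoint(t,c)[:2]])
go(.48,-.12,.33,.33)
E
```

```text
time: 25.18
tool_pos: [0.5541, 0.2832, 0.3317]
tool_rot: [-3.142, -0.002, 0.294]
contact_force: [0.2, 0.1, 0.9]
opening: 0.012
grip_force: 4.0
time: 26.3
tool_pos: [0.5539, 0.2832, 0.4723]
tool_rot: [-3.141, -0.004, 0.294]
contact_force: [0.5, 0.1, -0.6]
opening: 0.0364
grip_force: 0.0
scene [(0.6, [0.59, 0.302, 0.085]), (0.41, [0.578, 0.307, 0.076])]
wrist [(0.65, [0.595, 0.306, 0.08]), (0.6, [0.576, 0.309, 0.07]), (0.51, [0.613, 0.467, 0.004])]
top [(0.61, [0.595, 0.304, 0.081])]
rack scene []
rack top []
rack_eye scene [(0.61, [0.415, -0.23, 0.089])]
rack_eye top [(0.69, [0.418, -0.231, 0.087])]
rack_shoulder scene [(0.56, [0.4, -0.198, 0.089])]
rack_shoulder top []
peg_tip scene [(0.9, [0.547, -0.201, 0.199]), (0.2, [0.582, 0.307, 0.076])]
peg_tip top [(0.93, [0.547, -0.2, 0.203])]
hanger scene [(0.76, [0.667, -0.214, -0.0]), (0.72, [0.578, 0.308, 0.076])]
hanger top [(0.59, [0.667, -0.212, -0.001]), (0.37, [0.415, -0.233, 0.003])]
keeper_edge scene [(0.47, [0.58, -0.208, 0.208])]
keeper_edge top []
shift [-0.4693  0.9109 -0.0461] turn -0.0113 grasp now [0.5539 0.2832 0.3115] yaw 0.294 t 27.2
```

View pics/wrist11.png

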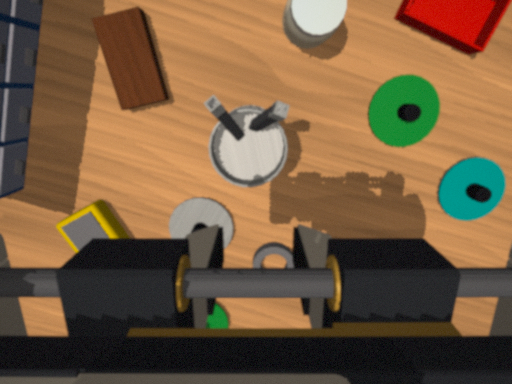

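Both punches stand in the pot, tops at (213,103) and (280,110). The rack has been knocked to about (0.416,-0.231). Moving over it and turning the gripper toward its plate.

```bash
python3 - <<'E'
from h import *
go(.49,.03,.35); go(.416,-.231,.35)
E
python3 -m jog '[[[-0.05,0.07,-0.05],0,0.6],[[-0.1,0.2,-0.1],-0.05,0.6],[[-0.15,0.3,-0.1],-0.1,0.6],[[-0.2,0.4,-0.1],-0.15,0.6],[[-0.25,0.5,-0.1],-0.2,0.6],[[-0.3,0.6,-0.1],-0.25,0.6],[[-0.34,0.7,-0.1],-0.3,0.6],[[-0.34,0.7,-0.1],-0.35,0.6],[[-0.34,0.7,-0.1],-0.4,0.6],[[-0.34,0.7,-0.1],-0.45,0.6],[[-0.34,0.7,-0.1],-0.5,0.6],[[-0.34,0.7,-0.1],-0.55,0.6]]'
python3 - <<'E'
from h import *
go(.416,-.231,.35,2.04)
E
```

```text
shift [-0.3366  0.5593 -0.0961] turn  grasp now [0.5539 0.2832 0.3115] yaw 0.294 t 27.2
shift [-0.7029  1.1301 -0.0961] turn  grasp now [0.5539 0.2832 0.3115] yaw 0.294 t 27.2
time: 28.7
tool_pos: [0.5049, -0.0242, 0.5108]
tool_rot: [3.141, 0.0, 2.027]
contact_force: [-1.2, 0.2, 0.2]
opening: 0.0368
grip_force: 0.0
shift [-0.3658 -0.4276  0.0041] turn -0.004 grasp now [ 0.505  -0.0243  0.3516] yaw 2.027 t 28.7
```

```bash
python3 -m jog '[[[-0.08,-0.1,0],0,0.5],[[-0.17,-0.2,0],0,0.5],[[-0.26,-0.3,0],0,0.5],[[-0.34,-0.4,0],0,0.5],[[-0.366,-0.428,0],0,0.5],[[-0.366,-0.428,0],0,0.5],[[-0.366,-0.428,0],0,0.5]]'
python3 - <<'E'
from h import *
snap('wrist','w12')
for t in ['rack','rack_eye','rack_shoulder']:
  for c in ['wrist','scene','top']:
    if c!='wrist' and t=='rack': snap(c,c+'12')
    print(t,c,[(round(d['confidence'],2),np.round(d['position'],3).tolist()) for d in models.pinpoint(t,c)[:2]])
m=cams.camera_model('wrist'); print(np.array(m['pose']).round(4).tolist()); go(.416,-.231,.35)
E
```

```text
time: 29.58
tool_pos: [0.4153, -0.2297, 0.5108]
tool_rot: [3.141, -0.0, 2.023]
contact_force: [-0.3, -0.1, 0.5]
opening: 0.046
grip_force: 0.0
rack wrist [(0.67, [0.416, -0.233, 0.002])]
rack scene [(0.81, [0.417, -0.236, -0.0]), (0.6, [0.578, -0.206, 0.21])]
rack top [(0.79, [0.418, -0.235, 0.002])]
rack_eye wrist [(0.73, [0.418, -0.233, 0.087])]
rack_eye scene [(0.82, [0.416, -0.233, 0.09])]
rack_eye top [(0.97, [0.417, -0.234, 0.088]), (0.6, [0.617, 0.462, -0.002])]
rack_shoulder wrist [(0.96, [0.405, -0.195, 0.085])]
rack_shoulder scene [(0.57, [0.402, -0.198, 0.089]), (0.5, [0.567, 0.301, 0.102])]
rack_shoulder top [(0.57, [0.402, -0.197, 0.084])]
[[0.8997, 0.4183, 0.1249, 0.3803], [0.4366, -0.8621, -0.2572, -0.1628], [0.0001, 0.2859, -0.9583, 0.4918], [0.0, 0.0, 0.0, 1.0]]
shift [-0.002   0.0022  0.0038] turn  grasp now [ 0.4149 -0.2306  0.3515] yaw 2.022 t 30.18
```

View pics/w12.png

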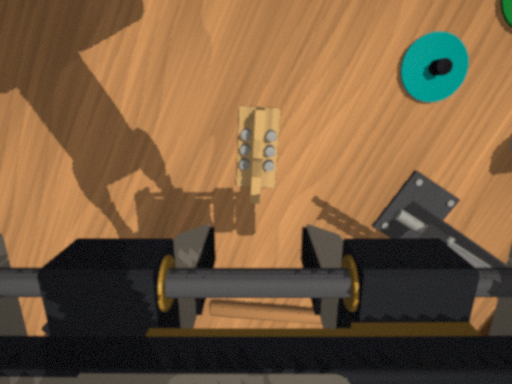

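```bash
python3 - <<'E'
from h import *
im=cv2.imread('pics/w12.png'); cv2.imwrite('pics/w12c.png',cv2.resize(im[95:215,215:305],None,fx=5,fy=5,interpolation=cv2.INTER_CUBIC))
E
```

```text
(no output)
```

View pics/w12c.png

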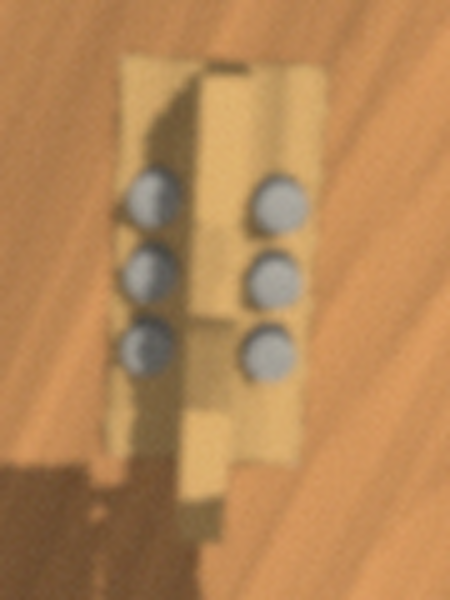

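The 5x crop shows the plate's top running from (226,73) to (201,500), and the foot corners at (121,57), (327,66), (298,465) and (107,460).

```bash
python3 - <<'E'
from h import *
m=cams.camera_model('wrist')
f=lambda u,v,z: pix2world('wrist',215+(u+.0)/5,95+v/5,z,m)[:2]
a,b=f(226,73,.085),f(201,500,.085); d=a-b; print(a,b,np.hypot(*d),(a+b)/2,np.arctan2(d[1],d[0]))
c=[f(*p,.008) for p in [(121,57),(327,66),(298,465),(107,460)]]; print(np.mean(c,0)); 
for p,q in [(0,3),(1,2)]: d=c[p]-c[q]; print(np.hypot(*d),np.arctan2(d[1],d[0]))
for p,q in [(0,1),(3,2)]: d=c[p]-c[q]; print(np.hypot(*d),np.arctan2(d[1],d[0])+np.pi/2)
# peg direction: top & scene
for c in ['top','scene']:
    print([(t,np.round(models.pinpoint(t,c)[0]['position'],4).tolist()) for t in ['peg_tip','hanger'] if models.pinpoint(t,c)])
im=cams.read_camera('top'); s=cv2.resize(im[120:200,270:350][:,:,::-1],None,fx=7,fy=7,interpolation=cv2.INTER_CUBIC); cv2.imwrite('pics/peg.png',s)
E
```

```text
[ 0.39214793 -0.18047332] [ 0.43402516 -0.28125635] 0.109137163789796 [ 0.41308655 -0.23086483] 1.9646088229977148
[ 0.41589558 -0.23681466]
0.12124789926997452 1.970704473402353
0.12035848801163393 1.9675433644286282
0.059506702500957145 -1.161410442157957
0.0591414401098855 -1.1463006894611434
[('peg_tip', [0.5459, -0.2001, 0.2024]), ('hanger', [0.6684, -0.209, -0.0011])]
[('peg_tip', [0.5473, -0.2015, 0.2058]), ('hanger', [0.6654, -0.2148, -0.0021])]
```

View pics/peg.png

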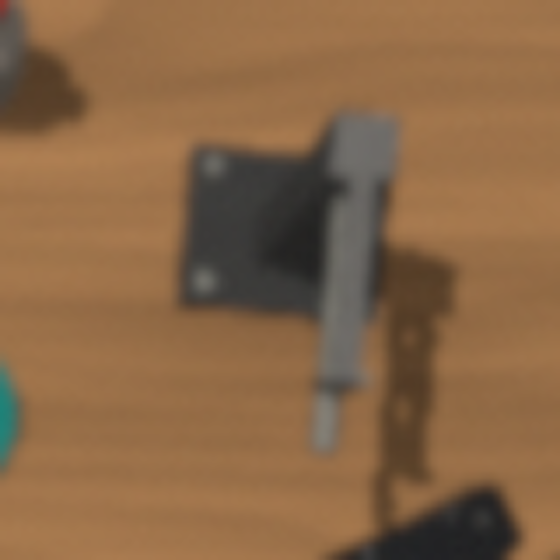

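The crop shows the hanger from above: peg tip at (323,445), bracket running up to the post at (365,145), for a yaw of about -0.095. Now gripping the rack's +y shoulder.

```bash
python3 - <<'E'
from h import *
go(.3975,-.1907,.2,1.967);go(.3975,-.1907,.085,1.967)
E
```

```text
shift [0.1089 0.0046 0.3788] turn 0.0176 grasp now [ 0.4148 -0.2307  0.3515] yaw 2.022 t 30.62
shift [0.1089 0.0046 0.6663] turn 0.0176 grasp now [ 0.4148 -0.2307  0.3515] yaw 2.022 t 30.62
```

```bash
python3 -m jog '[[[0.1,0.005,0.1],0.018,0.5],[[0.109,0.005,0.25],0.018,0.5],[[0.109,0.005,0.4],0.018,0.5],[[0.109,0.005,0.5],0.018,0.5],[[0.109,0.005,0.6],0.018,0.5],[[0.109,0.005,0.65],0.018,0.5],[[0.109,0.005,0.665],0.018,0.5],[[0.109,0.005,0.665],0.018,0.5],[[0.109,0.005,0.665],0.018,0.5]]'
python3 -m jog '[[[0,0,0],0,1],[[0,0,0],0,1],[[0,0,0],0,1],[[0,0,0],0,1],[[0,0,0],0,1],[[0,0,0],0,1],[[0,0,0],0,1],[[0,0,-0.03],0,1],[[0,0,-0.08],0,1],[[0,0,-0.15],0,1],[[0,0,-0.15],0,1]]' 60
python3 - <<'E'
from h import *
ims=[]
for c in ['scene','wrist']:
    im=snap(c,c+'13'); ims.append(cv2.resize(im[190:340,110:310] if c=='scene' else im,(400,300))[:,:,::-1])
cv2.imwrite('pics/c13.png',np.hstack(ims))
for t in ['rack','rack_eye','rack_shoulder']: print(t,[(c,np.round(d['position'],3).tolist()) for c in ['wrist','scene'] for d in models.pinpoint(t,c)[:1]])
go(.3975,-.1907,.25)
E
```

```text
time: 31.75
tool_pos: [0.3979, -0.1908, 0.2456]
tool_rot: [3.141, 0.002, 1.966]
contact_force: [1.0, 0.5, -0.7]
opening: 0.0454
grip_force: 0.0
time: 33.12
tool_pos: [0.398, -0.1908, 0.3064]
tool_rot: [3.139, 0.004, 1.966]
contact_force: [-0.3, 0.4, -3.1]
opening: 0.0114
grip_force: 60.0
rack [('wrist', [0.415, -0.232, 0.061]), ('scene', [0.418, -0.236, 0.058])]
rack_eye [('scene', [0.415, -0.234, 0.15])]
rack_shoulder [('wrist', [0.405, -0.196, 0.144]), ('scene', [0.402, -0.198, 0.151])]
shift [-6.000e-04 -1.000e-04 -2.629e-01] turn  grasp now [ 0.3973 -0.1904  0.1448] yaw 1.966 t 33.52
```

View pics/c13.png

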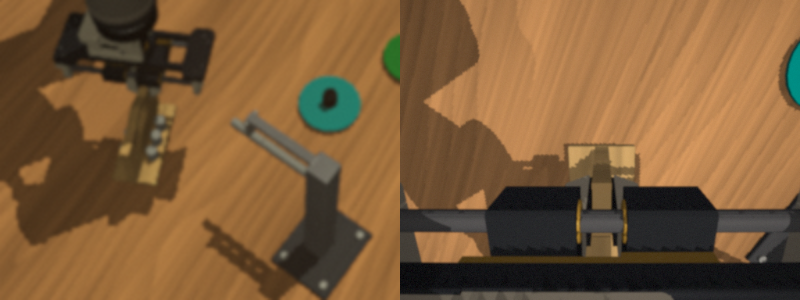

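The rack is held level, lifted about 60 mm. Moving it to a pre-insert pose in front of the peg tip, square to the peg.

```bash
python3 - <<'E'
from h import *
go(.4917,-.147,.2156,1.476)
E
```

```text
shift [ 0.0095  0.2594 -0.1771] turn 0.1559 grasp now [ 0.3973 -0.1904  0.1448] yaw 1.966 t 33.52
```

```bash
python3 -m jog '[[[0,0,-0.06],0.02,1],[[0,0,-0.12],0.05,1],[[0,0,-0.177],0.08,1],[[0,0.05,-0.177],0.11,1],[[0,0.1,-0.177],0.14,1],[[0,0.15,-0.177],0.156,1],[[0.005,0.2,-0.177],0.156,1],[[0.01,0.24,-0.177],0.156,1],[[0.01,0.259,-0.177],0.156,1],[[0.01,0.259,-0.177],0.156,1],[[0.01,0.259,-0.177],0.156,1]]'
python3 - <<'E'
from h import *
ims=[]
for c in ['scene','top']:
    im=snap(c,c+'14'); ims.append(cv2.resize(im[190:340,110:310] if c=='scene' else im[110:230,240:400],(400,300))[:,:,::-1])
cv2.imwrite('pics/c14.png',np.hstack(ims))
for t in ['rack','rack_eye','rack_shoulder','peg_tip','hanger','keeper_edge']: print(t,[(c,np.round(d['position'],3).tolist(),round(d['confidence'],2)) for c in ['top','scene'] for d in models.pinpoint(t,c)[:1]])
go(.4917,-.147,.2156,1.476)
E
```

```text
time: 34.9
tool_pos: [0.4914, -0.1472, 0.3755]
tool_rot: [-3.141, 0.0, 1.476]
contact_force: [-0.6, -0.2, -2.9]
opening: 0.0115
grip_force: 60.0
rack [('scene', [0.486, -0.193, 0.131], 0.93)]
rack_eye [('scene', [0.487, -0.192, 0.219], 0.68)]
rack_shoulder [('scene', [0.494, -0.154, 0.22], 0.81)]
peg_tip [('top', [0.583, -0.467, 0.001], 0.19), ('scene', [0.546, -0.202, 0.206], 0.73)]
hanger [('scene', [0.779, -0.048, 0.003], 0.71)]
keeper_edge [('top', [0.597, 0.302, 0.082], 0.68), ('scene', [0.577, -0.203, 0.209], 0.53)]
shift [0.0001 0.     0.0017] turn -0.0001 grasp now [ 0.4917 -0.147   0.2163] yaw 1.476 t 35.6
```

View pics/c14.png

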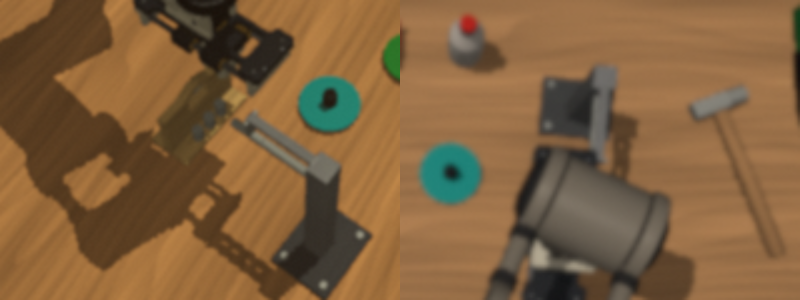

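The rack is in front of the peg with the eye at about (0.487,-0.193,0.219), in line with it. Inserting.

```bash
python3 -m jog '[[[0,0.03,0],0,1],[[0,0.06,0],0,1],[[0,0.09,0],0,1],[[0,0.12,0],0,1],[[0,0.15,0],0,1],[[0,0.18,0],0,1],[[0,0.2,0],0,1],[[0,0.2,0],0,1]]'
python3 -m jog '[[[0,0.02,0],0,1],[[0,0.04,0],0,1],[[0,0.06,0],0,1],[[0,0.08,0],0,1],[[0,0.1,0],0,1],[[0,0.12,0],0,1],[[0,0.14,0],0,1],[[0,0.145,0],0,1],[[0,0.145,0],0,1],[[0,0.145,0],0,1]]'
python3 - <<'E'
from h import *
im=snap('scene','scene15'); cv2.imwrite('pics/s15.png',cv2.resize(im[200:350,150:350],(800,600),interpolation=cv2.INTER_CUBIC)[:,:,::-1])
for t in ['rack','rack_eye','peg_tip','keeper_edge']: print(t,[(c,np.round(d['position'],3).tolist(),round(d['confidence'],2)) for c in ['scene'] for d in models.pinpoint(t,c)[:1]])
go(.629,-.160,.2035,1.476)
E
```

```text
time: 36.6
tool_pos: [0.5718, -0.1546, 0.3753]
tool_rot: [-3.141, 0.0, 1.476]
contact_force: [-0.3, 0.4, -2.1]
opening: 0.0115
grip_force: 60.0
time: 37.85
tool_pos: [0.6289, -0.1601, 0.3756]
tool_rot: [-3.141, 0.0, 1.476]
contact_force: [-0.2, -0.6, -2.4]
opening: 0.0115
grip_force: 60.0
rack [('scene', [0.625, -0.208, 0.13], 0.76)]
rack_eye [('scene', [0.621, -0.203, 0.218], 0.57)]
peg_tip [('scene', [0.545, -0.203, 0.203], 0.94)]
keeper_edge [('scene', [0.58, -0.205, 0.209], 0.52)]
shift [ 0.0004 -0.      0.0324] turn -0.0002 grasp now [ 0.629  -0.1602  0.2165] yaw 1.476 t 38.1
```

View pics/s15.png

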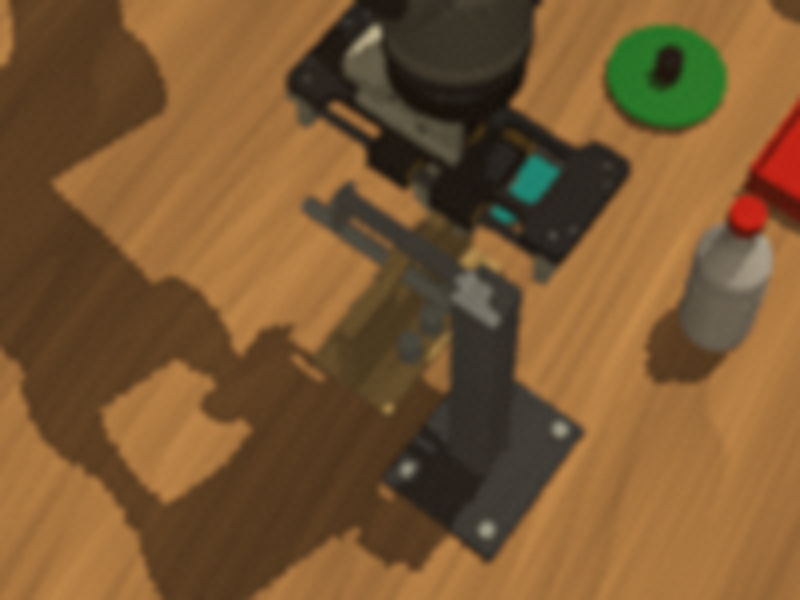

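The rack is threaded on the peg between keeper and post, with no contact forces. Lowering it onto the peg.

```bash
python3 -m jog '[[[0,0,0.01],0,1],[[0,0,0.02],0,1],[[0,0,0.026],0,1],[[0,0,0.03],0,1],[[0,0,0.03],0,1]]'
```

```text
time: 38.72
tool_pos: [0.6291, -0.1603, 0.3643]
tool_rot: [3.14, 0.001, 1.476]
contact_force: [-1.8, -0.1, 2.2]
opening: 0.0116
grip_force: 60.0
```

```bash
python3 -m jog '[[[0,0,0],0,0.6],[[0,0,0],0,0.6],[[0,0,0],0,0.6],[[0,0,0],0,0.6],[[0,0,-0.05],0,0.6],[[0,0,-0.12],0,0.6],[[0,0,-0.2],0,0.6],[[0,0,-0.3],0,0.6],[[0,0,-0.35],0,0.6],[[0.1,-0.1,-0.35],0,0.6],[[0.2,-0.2,-0.35],0,0.6],[[0.25,-0.3,-0.35],0,0.6]]' 20
python3 -m jog '[[[0.05,-0.1,0],0,0.6],[[0.1,-0.2,0],0,0.6],[[0.1,-0.2,0],0,0.6],[[0.1,-0.2,0],0,0.6],[[0.1,-0.2,0],0,0.6],[[0.1,-0.2,0],0,0.6],[[0.1,-0.2,0],0,0.6],[[0.1,-0.2,0],0,0.6]]'
python3 - <<'E'
from h import *
ims=[]
for c in ['scene','top']:
    im=snap(c,c+'16')
    for t in ['rack','rack_eye','keeper_edge','punch1','lid','tape','jar','screwbin','oil','hammer','meter','offcut']: print(c,t,[(np.round(d['position'],3).tolist(),round(d['confidence'],2)) for d in models.pinpoint(t,c)[:4 if t in('lid','punch1') else 1]])
im=cv2.imread('pics/scene16.png'); a=cv2.resize(im[220:350,200:320],(550,596),interpolation=cv2.INTER_CUBIC); b=cv2.resize(im[110:210,230:380][:,20:145],(250,200)); cv2.imwrite('pics/c16.png',np.hstack([a,cv2.copyMakeBorder(b,0,396,0,0,cv2.BORDER_CONSTANT)]))
E
```

```text
time: 40.22
tool_pos: [0.5178, -0.0474, 0.5035]
tool_rot: [3.141, -0.0, 1.477]
contact_force: [0.9, 0.1, 0.3]
opening: 0.0365
grip_force: 0.0
time: 41.22
tool_pos: [0.4435, -0.0019, 0.5033]
tool_rot: [-3.141, 0.0, 1.475]
contact_force: [0.7, -0.1, 0.3]
opening: 0.0365
grip_force: 0.0
scene rack [([0.626, -0.214, 0.118], 0.94)]
scene rack_eye [([0.624, -0.203, 0.206], 0.66)]
scene keeper_edge [([0.579, -0.208, 0.207], 0.56)]
scene punch1 [([0.58, 0.306, 0.079], 0.68), ([0.593, 0.301, 0.081], 0.59)]
scene lid [([0.588, -0.026, -0.001], 0.79)]
scene tape [([0.398, 0.212, -0.006], 0.47)]
scene jar [([0.727, 0.268, -0.0], 0.78)]
scene screwbin [([0.792, 0.104, -0.003], 0.62)]
scene oil [([0.78, -0.048, 0.001], 0.74)]
scene hammer [([0.626, -0.214, 0.119], 0.65)]
scene meter [([0.353, 0.456, 0.001], 0.6)]
scene offcut [([0.615, 0.467, 0.003], 0.56)]
top rack [([0.622, -0.214, 0.121], 0.66)]
top rack_eye [([0.629, -0.207, 0.204], 0.91)]
top keeper_edge []
top punch1 [([0.596, 0.303, 0.081], 0.54), ([0.582, 0.313, 0.073], 0.45)]
top lid [([0.658, 0.114, 0.003], 0.87), ([0.423, 0.328, 0.004], 0.75), ([0.587, -0.024, -0.002], 0.63), ([0.256, 0.295, 0.003], 0.61)]
top tape [([0.394, 0.213, 0.0], 0.51)]
top jar [([0.727, 0.275, -0.003], 0.7)]
top screwbin [([0.789, 0.107, -0.001], 0.57)]
top oil [([0.781, -0.046, 0.0], 0.6)]
top hammer [([0.584, -0.468, 0.002], 0.87)]
top meter [([0.548, -0.199, 0.199], 0.67)]
top offcut [([0.62, 0.464, -0.002], 0.68)]
```

View pics/c16.png

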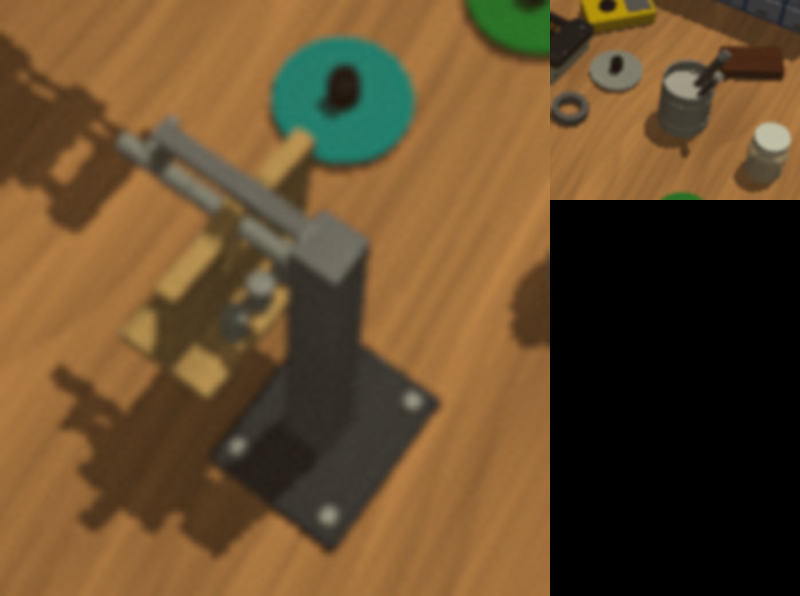

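The rack hangs on the peg with the keeper shut at (155,150). The lid lies flat, and both punches stand in the pot. Handing in.

```bash
python3 -c "
from cell import robot; print(robot.hand_in())"
```

```text
the job is handed in; nothing more can be done
None
```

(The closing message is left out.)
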